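# Set the slide stop on the layout board

### The arm

A 6-joint arm with a two-finger parallel gripper is mounted at the origin on the work surface. World frame = base frame: x ahead of the robot, y to its left, z up, the work surface at z = 0. Lengths are in m, angles in degrees, forces in N, time in s.
With the tool pointing down it reaches from about 0.25 to 0.775 m from the base axis. Payload 8.9 kg.
Tool frame: the origin (TCP) lies on the front face of the gripper's body, between the roots of the fingers; the fingertips stand 73 mm ahead of it and the grasp point (between the pads) lies 54 mm ahead of it; x points along the fingers, y is the direction in which the jaws open and shut, and the axes are right-handed (so a half turn about x gives the same grasp; the last joint's range is limited). The gripper opens to 85 mm and grips with 20 to 120 N. Pads are 22 mm wide; open, the fingers measure 114 mm over their backs; the gripper's body (76 mm by 85 mm) begins 54 mm behind the grasp point. The pads swing forward as they close: fully open they stand 13 mm farther back than shut.
Start: joints at [-73.127, 16.656, -8.789, 64.555, 0, 82.019], TCP at [0.221, -0.476, 0.304] pointing down, gripper open.
Joint ranges: [-144.48, 144.48], [-52.06, 99.96], [-74.48, 78.29], [-112.23, 115.85], [-86.99, 84.42], [-180, 180]. Speed limits (degrees/s): [127.2, 127.2, 159.86, 180, 180, 180].

### API

Orientations are given as [roll, pitch, yaw] about the fixed x, y, z axes, in that order (R = Rz(yaw) Ry(pitch) Rx(roll)).
In Python, from bench import move_pose, movel, move_j, gripper_to, hold, inverse_kinematics, camera, camera_params, Unreachable, hand_in, read_time_s, read_joint_pos, read_qd, read_joint_efforts, read_tcp_pos, read_tcp_rot, read_contact_force, read_torque, read_width gives the robot as it stands. Calls block until the motion is done:
- move_pose(position, orientation): joint-space move of the TCP to a pose.
- movel(position, rot=None, v=0.15, f_stop=None): straight line of the TCP; rot=None keeps the orientation; v is the mean speed in m/s. With f_stop (N) it stops when the force on the tool has changed by that much, and returns True; else False.
- move_j(angles): joint-space move.
- gripper_to(opening): opening from 0.0 (shut) to 1.0 (fully open); the grip force is fixed at half the most; returns when the fingers have stopped.
- hold(seconds).
- inverse_kinematics(position, orientation): joint angles nearest the present ones, or None.
- camera(name): name is "scene" or "top"; returns (picture, depth): 480x640x3 uint8, red, green, blue; 480x640 float32, m along the optical axis (not along the pixel's ray), 0 where there is no reading.
- camera_params(name): a dict with "fx", "fy", "cx", "cy" (pixels), "rvec" (rotation vector, rad) and "tvec" (3), from world to camera coordinates, as OpenCV has them. Camera axes: x right, y down, z forward; pixel columns grow to the right and rows downward; lengths in m; the calibration is good to about 2 mm. A picture is of the moment at which its call begins. camera_params takes no time and is no camera call.
A pose or a line that the arm cannot do raises Unreachable and nothing moves.
- hand_in(): hands the job in, once; it reports no verdict.
Readings, each from a call of its own:
- read_time_s(): time.
- read_joint_pos(): joint angles.
- read_qd(): joint speeds.
- read_joint_efforts(): joint torques, N m.
- read_tcp_pos(): TCP position.
- read_tcp_rot(): TCP orientation.
- read_contact_force(): force on the tool from outside, world axes, zero at the start.
- read_torque(): the same for the moment, N m.
- read_width(): opening from 0.0 (shut) to 1.0 (fully open).
Only numpy, scipy, OpenCV 4.12 (cv2) and the standard library are available. Lean on these libraries where they do the work, as an engineer would, in place of code of your own. Each camera call takes 0.05 s, during which the arm holds its last target. There are 200 camera calls.

### The job

Set the slide stop for the next blanks: fit it into the slotted strut along the lower edge of the sloping layout board, to the right of the white sign blank, with its block seated flat on the strut and its end fence up against the blank's right-hand edge. Then turn its lever clockwise a full quarter turn so that the hammer head catches under the strut's lips, and let go. Leave everything else on the bench where it is.

Things in the scene. Friction and masses are not known exactly. Their poses are not given: they have to be found in the camera images.
- board: Sloping layout board, fixed: grey laminate, 460 mm long, 285 mm up the slope, on wooden runners and props; sloped 28 degrees, facing the robot obliquely, its low side to the robot's right (high edge 200 mm up). Origin: on the bench plane, 62 mm straight below the middle of the strut's slot mouth; x level towards the high edge, y along the board, z up. Seen from its low side, left is +y.
- rail: Galvanised slotted strut, fixed along the board's low edge, face level with the board: 41 mm wide and deep, 460 mm long. Slot 22 mm wide, full length, lips 7 mm deep; channel inside 36 mm wide, free to 38 mm below the face. Origin: mid-length, slot centre, on the face; y along the slot, x up the slope, z straight out of the slot, leaning 28 degrees from vertical, down the slope.
- panel: White sign blank, 10 mm foam board, taped down over board and strut (does not move): 160 mm along the slot, 235 mm up the slope. Origin: on its right-hand edge (the face the stop must meet), over the slot's centre line at the level of the strut's face; from there the blank extends 160 mm along the rail's +y and 10 mm up along the rail's z. Its axes are those of the board (z up).
- stop: Slide stop, loose, 0.24 to 0.34 kg, upright on its lugs at the start: aluminium block 42 x 80 mm, 16 mm thick, with an end fence 60 mm wide, 19 mm high at its +y end. Origin: on the lever's axis, level with the block's underside, 16 mm above the bench at the start; y along the block to the fence, z up. Seated, fence to the blank, its axes are the rail's and its origin is at rail x = 0, z = 0.
- stop_lugs (a point): Under the stop: point on the lever's axis, 16 mm below the block's underside, level with the feet of two guide lugs (19 mm wide, last 4 mm narrowed to 16; 12 mm long, centred 29 mm either side along y) that enter the slot with 1.5 mm play each side. Between them hangs the hammer head, 30 x 18 x 6.5 mm, top 9 mm below the block. Axes as the stop's.
- stop_grip (a point): Where to grip the stop's black lever: on its axis, 42 mm above the block's underside (58 mm above the bench at the start). The lever is an upright bar 12 mm thick, 56 mm long, 28 mm high (26 to 54 mm above the underside) on an 8 mm high hub of 24 mm diameter. The point turns with it: y along the bar, x across its 12 mm, z up; at joint 0 as the stop's axes. The stop can be lifted by it.
- stop_fence (a point): Middle of the fence's outer face on the stop, level with the block's underside: 40 mm from the stop's origin along its +y. Axes as the stop's.
- stop_lever (a joint): Angle of the stop's lever and hammer head, rad: 0 (start) = bar and head along the block and slot, the head passes the lips; grows clockwise seen from above to its end stop at 1.57 = head across the slot, caught under the lips. It stays where it is left (friction about 0.08 N m), so the stop does not swing when carried by the lever.
- app_tape: Bystander: roll of application tape lying flat, 116 mm diameter, 50 mm high. Origin: centre of its underside.
- squeegee: Bystander: flat grey squeegee 70 x 100 mm, 9 mm high, with a felt edge. Origin: centre of its underside.
- knife: Bystander: closed black slide knife lying flat, 156 x 22 x 17 mm. Origin: centre of its underside; x along it.
- tape_measure: Bystander: grey tape measure standing, 70 x 38 x 64 mm. Origin: centre of its underside.
- offcut: Bystander: 110 mm offcut of the same strut lying level on the bench, slot up, 41 x 41 mm section. Not the strut to use. Origin: centre of its underside; y along it.
- spray: Bystander: white bottle standing, 68 mm diameter, 170 mm high. Origin: centre of its underside.
- hex_driver: Bystander: hex driver lying flat, black 85 mm handle of 26 mm diameter, 85 mm blade. Origin: on the bench, below the joint of handle and blade; x along the blade.

How it is judged:
By the outcome, as a careful person would: the job done as asked, in the order asked, and still so for the second after the job is handed in, with the robot touching nothing.
It also fails if it takes over 48 s, if anything falls off the work surface, if the arm or the gripper's body presses on something with over 40 N, if the wrist force passes 120 N, or if a joint passes its speed limit or range.

## Working session

There is one attempt and no reset: what is moved stays moved. The work goes in short steps, each a Python script; the robot and the scene stay as the last script left them, time stands still between calls to the robot, and variables do not carry over. Pictures are saved under pics/ and viewed, about 8 in all and at most 12, crops included, and the job is handed in when it is done.

```bash
mkdir -p pics; ls; cat > h.py <<'E'
import numpy as np, cv2
from bench import *
def cam(n):
    p=camera_params(n); K=np.array([[p['fx'],0,p['cx']],[0,p['fy'],p['cy']],[0,0,1]])
    R=cv2.Rodrigues(np.array(p['rvec'],float))[0]; t=np.array(p['tvec'],float).reshape(3)
    return K,R,t
def cloud(n,d):
    K,R,t=cam(n); v,u=np.mgrid[:480,:640]
    c=np.stack([(u-K[0,2])/K[0,0]*d,(v-K[1,2])/K[1,1]*d,d],-1)
    return (c-t)@R
def ray(n,uv,p0,nrm):
    K,R,t=cam(n); o=-R.T@t
    d=np.c_[np.atleast_2d(uv),np.ones(len(np.atleast_2d(uv)))]@np.linalg.inv(K).T@R
    return o+d*(((p0-o)@nrm)/(d@nrm))[:,None]
def proj(n,P):
    K,R,t=cam(n); c=(np.atleast_2d(P)@R.T+t)@K.T; return c[:,:2]/c[:,2:]
def save(f,im): cv2.imwrite('pics/'+f,im[...,::-1])
E
python3 - <<'E'
from h import *
for n in('scene','top'):
    im,d=camera(n); save(n+'0.png',im); np.savez(n+'0.npz',im=im,d=d)
    K,R,t=cam(n); print(n,K[0,0],-R.T@t,R[2])
print(read_time_s(),read_tcp_rot())
E
```

```text
pics
scene 555.4548175820734 [0.84281169 0.62389833 1.16821702] [-0.27364147 -0.50024411 -0.82150847]
top 568.9395810023493 [ 0.32580844 -0.027781    1.79992247] [ 9.82386042e-02 -1.00360174e-04 -9.95162884e-01]
0.1 [-97.53413526  89.93136861 107.31909045]
```

View pics/scene0.png

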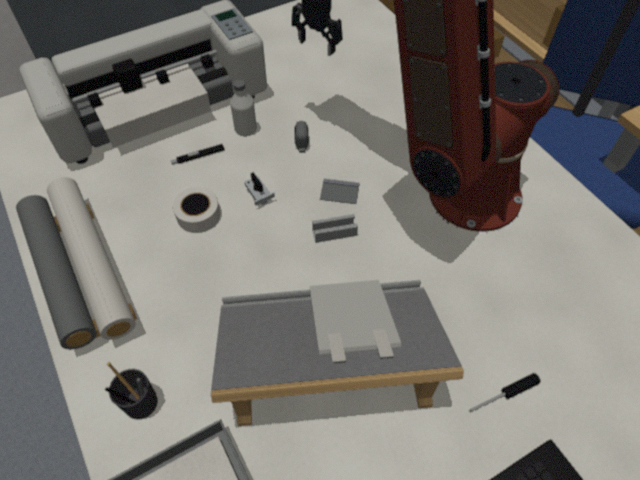

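View pics/top0.png

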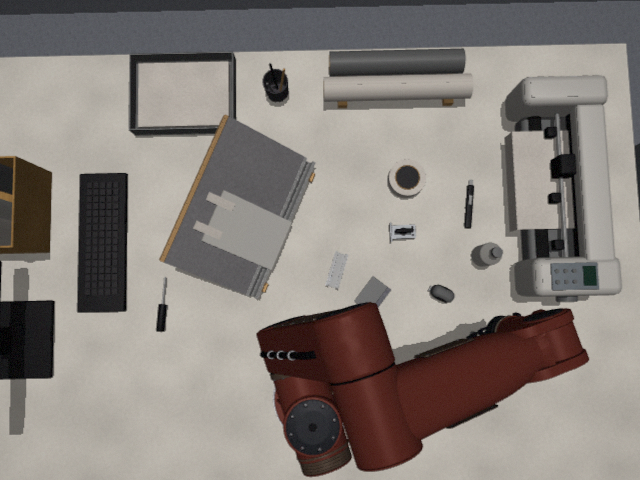

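The scene view shows the stop near (260,190), tape roll at (197,210), offcut at (335,228) and the board with strut along (225,298)–(420,285). In the top view the stop is at (402,231), the strut runs (312,165)–(263,293), and the blank's right edge ends near (291,240). I'll zoom in and measure next.

```bash
python3 - <<'E'
from h import *
tiles=[]
for n,(u,v),w,h in (('top',(402,231),40,30),('scene',(259,188),40,30),('top',(290,220),80,80),('scene',(300,300),130,50)):
    z=np.load(n+'0.npz'); c=z['im'][v-h:v+h,u-w:u+w]
    s=min(400/c.shape[1],300/c.shape[0]); c=cv2.resize(c,None,fx=s,fy=s,interpolation=cv2.INTER_CUBIC)
    o=np.zeros((300,400,3),np.uint8); o[:c.shape[0],:c.shape[1]]=c; tiles.append(o)
save('crops.png',np.vstack([np.hstack(tiles[:2]),np.hstack(tiles[2:])]))
z=np.load('top0.npz'); P=cloud('top',z['d'])
print('z around stop top (mm)')
print((P[220:243:1,386:420:2,2]*1000).round().astype(int))
zs=np.load('scene0.npz'); Q=cloud('scene',zs['d'])
# board plane
m=np.zeros((480,640),bool); 
poly=np.array([[232,135],[295,162],[270,200],[215,180]]);mm=np.zeros((480,640),np.uint8);cv2.fillPoly(mm,[poly],1)
for n,C,poly in(('top',P,poly),('scene',Q,np.array([[230,310],[300,306],[310,350],[225,370]])),('topblank',P,np.array([[225,205],[285,230],[268,260],[215,240]])),('sceneblank',Q,np.array([[320,292],[370,290],[385,325],[325,330]]))):
    mm=np.zeros((480,640),np.uint8);cv2.fillPoly(mm,[poly],1)
    p=C[(mm>0)&(C[...,2]>0.02)&(C[...,2]<.3)]; c=np.median(p,0); p=p[np.linalg.norm(p-c,axis=1)<.2]; c=p.mean(0); nn=np.linalg.svd(p-c)[2][2]; nn*=np.sign(nn[2])
    print(n,c,nn,np.degrees(np.arccos(nn[2])),np.degrees(np.arctan2(nn[1],nn[0])),np.std((p-c)@nn))
print('bench z',np.median(P[255:275,430:480,2]), np.median(Q[250:280,170:230,2]))
E
```

```text
z around stop top (mm)
[[  -6    0   -4   -8    1    5   -9   -4   -4   -1   -2   -2    5   -3
    -8    4   -4]
 [   0   -5   -4   -8   -1   -3   -1  -10   -1    2    2    3    5    1
     7    1   -4]
 [  -2    1    1   -3    1    0    3    0    0  -10    2   -7    0   -3
    -3   -9   -8]
 [   5   -2   36   -3   10   -8   -6    0    7    1   -5   -1   -8    4
     6   -4   -7]
 [   4   -3   35    0   -1   -6    0   -6   -3   -2    0   -5    3   -7
    -5    2   -2]
 [   6   -2   39   -6   -4   34   37   27   28   33   25   43   36   34
    30    4   -6]
 [  -7   -1   33   30   36   37   31   22   26   28   35   34   32   30
    31   -9    0]
 [   1   -3   32   34   29   40   29   29   33   31   28   29   36   30
    36   -4    4]
 [  -4   -1   37   31   30   29   33   28   39   46   26   70   59   64
    24    1   -1]
 [   3    1   31   24   41   63   76   65   78   72   65   56   68   67
    30   -1    4]
 [  -5   -2   41   24   43   65   69   67   72   77   68   67   63   68
    33   -3    0]
 [  -2    4   36   32   45   62   64   75   75   65   68   65   73   68
    28    6   -
[... 912 characters left out ...]
-5   -2   -3    5   -3   -4   -2   -2  -11    1    2    0   -5
    -2    3  -12]]
top [0.69735889 0.16591149 0.13368918] [-0.18750043 -0.43219598  0.88207155] 28.106727732504613 -113.45274180746779 0.0038906786159833714
scene [0.69646161 0.14640938 0.12651969] [-0.18934636 -0.42953692  0.88297564] 27.996576316719832 -113.78860988664043 0.001308465310936517
topblank [0.50604711 0.18495552 0.11297159] [-0.19135509 -0.42903718  0.88278555] 28.019769657895853 -114.03737370234008 0.0038930309175222353
sceneblank [0.5113289  0.17801957 0.11357878] [-0.1913793  -0.42970484  0.8824555 ] 28.059997271458556 -114.00694050744252 0.0012960545745505734
bench z -0.0005289928637469067 -0.0005583035313284943
```

View pics/crops.png

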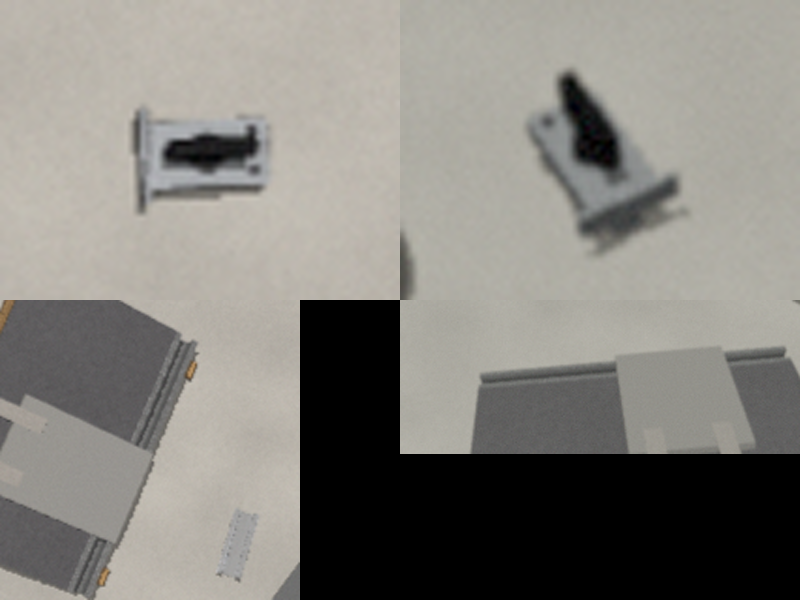

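The crops show the stop's fence at its left (top view, u≈390) and the black bar along the block, so stop +y is close to world +y. The strut slot is visible as a dark line beside the blank. Next come the edge profiles.

```bash
cat >> h.py <<'E'
a=np.radians(156.1); Yr=np.array([np.cos(a),np.sin(a),0]); s,c_=np.sin(np.radians(28)),np.cos(np.radians(28))
Xb=np.array([np.sin(a),-np.cos(a),0]); Zr=-s*Xb+c_*np.array([0,0,1]); Xr=np.cross(Yr,Zr); Rr=np.c_[Xr,Yr,Zr]
def samp(n,im,P):
    uv=proj(n,P.reshape(-1,3)).astype(np.float32).reshape(*P.shape[:-1],2)
    return cv2.remap(cv2.cvtColor(im,cv2.COLOR_RGB2GRAY),uv[...,0],uv[...,1],cv2.INTER_LINEAR).astype(float)
E
cat > m.py <<'E'
from h import *
Z={n:np.load(n+'0.npz') for n in('top','scene')}
Q=cloud('scene',Z['scene']['d'])
mm=np.zeros((480,640),np.uint8);cv2.fillPoly(mm,[np.array([[230,310],[300,306],[310,350],[225,370]])],1)
p=Q[mm>0]; p=p[(p[:,2]>.02)&(p[:,2]<.25)]; c=p.mean(0)
h=np.median((p-c)@Zr); c=c+h*Zr
# point of plane at z=.062 nearest guess
o=ray('top',(292,223),c,Zr)[0]; o=o+Xr*(.062-o[2])/Xr[2]; print('O guess (slot centre by height, near blank edge)',o)
np.save('o.npy',o)
for n in Z:
    im=Z[n]['im']
    xs=np.arange(-.04,.041,.002); ys=np.arange(-.12,-.02,.002)
    g=samp(n,im,o+xs[:,None,None]*Xr+ys[None,:,None]*Yr).mean(1)
    print(n,'across x(mm):',[(int(round(x*1000)),int(v)) for x,v in zip(xs,g)])
    # along: blank's top at z=10mm and end of rail
    ys=np.arange(-.03,.03,.002); xs2=np.arange(.04,.15,.005)
    g=samp(n,im,o+.01*Zr+ys[:,None,None]*Yr+xs2[None,:,None]*Xr).mean(1)
    print(n,'blank edge y:',[(int(round(x*1000)),int(v)) for x,v in zip(ys,g)])
    for (u0,u1,v0,v1) in [((386,420,220,245) if n=='top' else (240,285,168,210))]:
        g=cv2.cvtColor(im,cv2.COLOR_RGB2GRAY)[v0:v1,u0:u1]; m=g<60
        k,l,st,ce=cv2.connectedComponentsWithStats(m.astype(np.uint8)); i=1+np.argmax(st[1:,4])
        vv,uu=np.nonzero(l==i); 
        for zz in(.054,.07):
            W=ray(n,np.c_[uu+u0,vv+v0],np.array([0,0,zz]),np.array([0,0,1.]))[:,:2]
            r=cv2.minAreaRect((W*1000).astype(np.float32)); ev=np.linalg.svd(W-W.mean(0))[2][0]
            print(n,'bar z',zz,'mean',W.mean(0),'rect',r,'pca',np.degrees(np.arctan2(ev[1],ev[0]))%180)
# two depth-based points of stop
for n in Z:
    P=cloud(n,Z[n]['d']); S=P[(abs(P[...,0]-.555)<.09)&(abs(P[...,1]+.29)<.09)]
    T=S[(S[:,2]>.06)&(S[:,2]<.085)]; B=S[(S[:,2]>.022)&(S[:,2]<.045)]
    print(n,'lever pts',len(T),T.mean(0),'block',len(B),B.mean(0),cv2.minAreaRect((B[:,:2]*1000).astype(np.float32)))
E
python3 m.py
```

```text
O guess (slot centre by height, near blank edge) [0.55110544 0.07816712 0.062     ]
top across x(mm): [(-40, 183), (-38, 184), (-36, 183), (-34, 183), (-32, 183), (-30, 181), (-28, 174), (-26, 156), (-24, 128), (-22, 111), (-20, 110), (-18, 112), (-16, 113), (-14, 114), (-12, 114), (-10, 112), (-8, 103), (-6, 92), (-4, 88), (-2, 92), (0, 100), (2, 107), (4, 107), (6, 96), (8, 80), (10, 74), (12, 83), (14, 98), (16, 111), (18, 115), (20, 116), (22, 114), (24, 105), (26, 95), (28, 92), (30, 91), (32, 91), (34, 91), (36, 91), (38, 91), (40, 91)]
top blank edge y: [(-30, 90), (-28, 90), (-26, 91), (-24, 91), (-22, 91), (-20, 91), (-18, 91), (-16, 91), (-14, 91), (-12, 91), (-10, 91), (-8, 92), (-6, 93), (-4, 102), (-2, 121), (0, 141), (2, 148), (4, 148), (6, 148), (8, 149), (10, 149), (12, 149), (14, 148), (16, 148), (18, 149), (20, 148), (22, 148), (24, 148), (26, 149), (28, 149)]
top bar z 0.054 mean [ 0.5099778  -0.28678632] rect ((509.0191345214844, -286.91680908203125), (19.361230850219727, 53.86598587036133), 3.924905300140381) pca 93.42148716672752
top bar z 0.07 mean [ 0.50829003
[... 1003 characters left out ...]
 ((508.95428466796875, -289.671875), (66.96668243408203, 21.52067756652832), 73.67681121826172) pca 82.7899632974274
scene bar z 0.07 mean [ 0.51627127 -0.27182961] rect ((513.7484130859375, -276.55316162109375), (66.0050048828125, 21.21165657043457), 73.67675018310547) pca 82.78996329742739
top lever pts 70 [ 0.50907605 -0.28519809  0.06907694] block 335 [ 0.52976424 -0.28438929  0.03310077] ((562.827392578125, -291.6036682128906), (86.31966400146484, 173.367431640625), 83.13127899169922)
scene lever pts 88 [ 0.51082928 -0.28682103  0.06775785] block 365 [ 0.52632819 -0.27766344  0.03219776] ((562.4324951171875, -287.503173828125), (165.0176239013672, 85.00003814697266), 1.6895349025726318)
```

```bash
cat >> h.py <<'E'
from scipy.spatial.transform import Rotation as Ro
o=np.load('o.npy') if __import__('os').path.exists('o.npy') else None
if o is not None:
    T0=o+.0024*Xb-.0018*Yr; T0[2]=.062   # panel origin estimate on slot centre
def M(sg): return np.c_[[0,0,-1],[sg,0,0],[0,-sg,0]].astype(float)
def eul(R): return Ro.from_matrix(R).as_euler('xyz',degrees=True)
G=.100 # TCP above block underside while gripping
def tcp(orig,R): return orig+G*R[:,2]
def rz(d): return Ro.from_euler('z',d,degrees=True).as_matrix()
Ps=np.array([.509,-.2855,.016]); yaw=3.5
SG=-1
def place(y,z,x=0,th=0): # stop origin in rail coords rel. panel origin, lever turned th cw
    return (T0+Rr@np.array([x,y,z])+G*Zr).tolist(), eul(Rr@rz(-th)@M(SG)).tolist()
E
python3 - <<'E'
import h; from h import *
print('T0',T0)
for sg in(1,-1):
    h.SG=sg
    print(sg,'pick',inverse_kinematics(tcp(Ps,rz(yaw)).tolist(),eul(rz(yaw)@M(sg)).tolist()))
    for a in((-.048,.06,0,0),(-.048,0,0,0),(-.04,0,0,45),(-.04,0,0,90),(-.04,.08,0,90)):
        print(a,inverse_kinematics(*place(*a)))
E
```

```text
T0 [0.55372344 0.07963207 0.062     ]
1 pick [-36.46401353  32.35150116 -14.76546031  42.88303853   0.
  50.03598647]
(-0.048, 0.06, 0, 0) [-20.50436484  23.36165686 -20.02269897  44.81180587  27.94652769
   3.84452339]
(-0.048, 0, 0, 0) [-17.4721178   27.4010018  -23.02596711  36.16645017  27.80865488
   7.27143208]
(-0.04, 0, 0, 45) [-17.37448782  26.71472059 -24.26131065  35.56599325  27.80280989
  52.38160854]
(-0.04, 0, 0, 90) [-17.37448782  26.71472059 -24.26131065  35.56599325  27.80280989
  97.38160854]
(-0.04, 0.08, 0, 90) [-21.48848636  21.4177843  -20.0097365   47.29084698  27.97302368
  92.73075248]
-1 pick [ -36.46401353   32.35150116  -14.76546031   42.88303853    0.
 -129.96401353]
(-0.048, 0.06, 0, 0) [ -20.50436484   23.36165686  -20.02269897   44.81180587   27.94652769
 -176.15547661]
(-0.048, 0, 0, 0) [ -17.4721178    27.4010018   -23.02596711   36.16645017   27.80865488
 -172.72856792]
(-0.04, 0, 0, 45) [ -17.37448782   26.71472059  -24.26131065   35.56599325   27.80280989
 -127.61839146]
(-0.04, 0, 0, 90) [-17.37448782  26.71472059 -24.26131065  35.56599325  27.80280989
 -82.61839146]
(-0.04, 0.08, 0, 90) [-21.48848636  21.4177843  -20.0097365   47.29084698  27.97302368
 -87.26924752]<sys>:0: UserWarning: Gimbal lock detected. Setting third angle to zero since it is not possible to uniquely determine all angles.
```

```bash
sed -i 's/^SG=-1/SG=1/' h.py; python3 - 2>/dev/null <<'E'
from h import *
R=rz(yaw); e=eul(R@M(SG)).tolist(); p=tcp(Ps,R)
move_pose((p+[0,0,.10]).tolist(),e)
print(movel(p.tolist(),v=.1,f_stop=8), read_tcp_pos(), read_contact_force())
gripper_to(0.0); print('w',read_width(),read_contact_force(),read_time_s())
movel((p+[0,0,.13]).tolist(),v=.15)
print('w',read_width(),read_contact_force(),read_torque())
for n in('scene','top'):
    im,d=camera(n); save(n+'1.png',im); np.savez(n+'1.npz',im=im,d=d)
c=[]
for n in('scene','top'):
    u,v=proj(n,p+[0,0,.13-.1])[0].astype(int); im=np.load(n+'1.npz')['im']; c.append(cv2.resize(im[v-45:v+45,u-60:u+60],(400,300),interpolation=cv2.INTER_CUBIC))
save('lift.png',np.hstack(c)); print(read_time_s())
E
```

```text
False [ 0.50935423 -0.28579472  0.1166219 ] [-0.49397583  0.14542639  0.53502681]
w 0.1318740077961464 [-0.80564194  0.67562841  4.87197459] 3.2583
w 0.1288740028979618 [ 0.26748845 -0.51219167 -3.10210633] [ 0.02477736  0.02241644 -0.02601979]
4.375
```

View pics/lift.png

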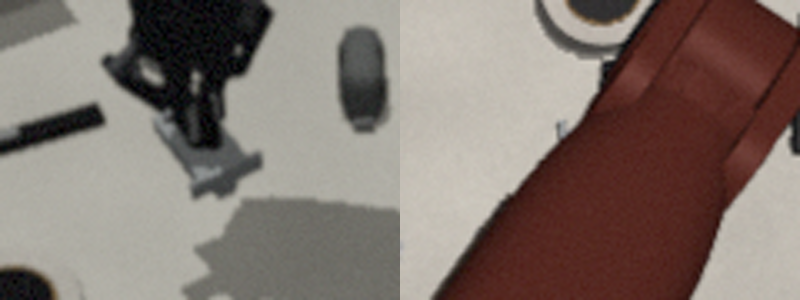

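The stop is held by the lever, level, with the fence towards +y. In the scene crop the fence is near (225,175); the top view is blocked by the arm. Moving to the hover above the strut.

```bash
python3 - 2>/dev/null <<'E'
from h import *
move_pose(*place(-.052,.12))
p,e=place(-.052,.035); movel(p,e,v=.12); hold(.3)
print('w',read_width(),read_contact_force(),read_torque(),read_tcp_pos(),p,read_time_s())
c=[]
for n in('scene','top'):
    im,d=camera(n); np.savez(n+'2.npz',im=im,d=d)
    u,v=proj(n,T0-.04*Yr)[0].astype(int); c.append(cv2.resize(im[v-36:v+36,u-48:u+48],(400,300),interpolation=cv2.INTER_CUBIC)); print(n,u,v)
    q=[T0+Rr@np.array([x,-.012,.035+zz]) for x in(-.03,.03) for zz in(0,.019)]
    print('pred fence outer corners crop px',((proj(n,q)-[u-48,v-36])*400/96).round(0).tolist())
save('hover.png',np.hstack(c))
E
```

```text
w 0.1254918110016171 [-0.49430831  0.16856118 -2.65723139] [-0.6673604   0.29427187 -0.00501801] [5.75763701e-01 3.51760766e-04 1.81637059e-01] [0.5755873101998682, 0.0006205179508499692, 0.18119792503595514] 6.6167
scene 292 296
pred fence outer corners crop px [[246.0, 63.0], [244.0, 33.0], [253.0, 122.0], [251.0, 91.0]]
top 289 206
pred fence outer corners crop px [[240.0, 208.0], [251.0, 210.0], [171.0, 175.0], [181.0, 176.0]]
```

View pics/hover.png

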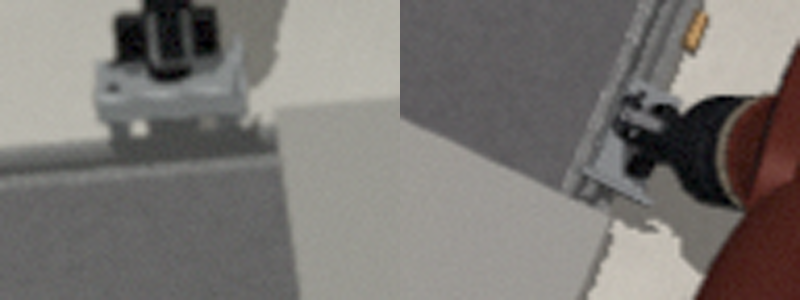

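The hover crops show the stop aligned with the slot to about 1 px. The fence sits some 1–1.5 px towards −y of the prediction: scene corner at (246,120) against (253,122), top end at (183,170) against (181,176). I'll measure the grip offset along the bar.

```bash
python3 - 2>/dev/null <<'E'
from h import *
t=np.arange(-.06,.0601,.002)
def prof(n,k,org,R,xs,z):
    im=np.load(f'{n}{k}.npz')['im']
    return samp(n,im,org+t[:,None,None]*R[:,1]+np.array(xs)[None,:,None]*R[:,0]+z*R[:,2]).mean(1)
def show(l,g,lo,hi): print(l,[(int(round(a*1000)),int(b)) for a,b in zip(t,g) if lo<=a<=hi])
for n in('top','scene'):
    show(n+' start fence top',prof(n,0,Ps,rz(yaw),np.r_[-.027:-.022:3j,.022:.027:3j],.019),.024,.056)
    show(n+' start block back',prof(n,0,Ps,rz(yaw),np.arange(-.016,.017,.002),.016),-.056,-.03)
org=T0+Rr@np.array([0,-.052,.035])
for n in('top','scene'):
    show(n+' hover fence top',prof(n,2,org,Rr,[-.026,-.023,.023,.026],.019),.024,.056)
E
```

```text
top start fence top [(24, 147), (26, 149), (28, 149), (30, 147), (32, 142), (34, 141), (36, 143), (38, 128), (40, 102), (42, 121), (44, 151), (46, 175), (48, 183), (50, 183), (52, 183), (54, 183)]
top start block back [(-56, 184), (-54, 184), (-52, 185), (-50, 185), (-48, 185), (-46, 182), (-44, 176), (-42, 167), (-40, 161), (-38, 160), (-36, 146), (-34, 118), (-32, 89)]
scene start fence top [(24, 143), (26, 142), (28, 143), (30, 144), (32, 144), (34, 140), (36, 127), (38, 110), (40, 96), (42, 93), (44, 98), (46, 106), (48, 117), (50, 127), (52, 134), (54, 137)]
scene start block back [(-56, 141), (-54, 133), (-52, 128), (-50, 124), (-48, 120), (-46, 115), (-44, 108), (-42, 99), (-40, 90), (-38, 81), (-36, 74), (-34, 72), (-32, 74)]
top hover fence top [(24, 114), (26, 116), (28, 114), (30, 115), (32, 118), (34, 124), (36, 113), (38, 96), (40, 97), (42, 102), (44, 104), (46, 107), (48, 105), (50, 102), (52, 96), (54, 107)]
scene hover fence top [(24, 95), (26, 112), (28, 120), (30, 116), (32, 118), (34, 129), (36, 134), (38, 130), (40, 131), (42, 131), (44, 138), (46, 144), (48, 148), (50, 148), (52, 149), (54, 150)]
```

```bash
cat >> h.py <<'E'
EY=.0028
def place(y,z,x=0,th=0):
    R=Rr@rz(-th)
    return (T0+Rr@np.array([x,y,z])+R@np.array([0,EY,G])).tolist(), eul(R@M(SG)).tolist()
def where(th=0): return (Rr.T@(np.array(read_tcp_pos())-T0-Rr@rz(-th)@np.array([0,EY,G])))*1000
E
python3 - 2>/dev/null <<'E'
from h import *
p,e=place(-.050,.022); movel(p,e,v=.08); hold(.2); f0=np.array(read_contact_force()); print(where(),f0)
p,e=place(-.050,-.003); print(movel(p,e,v=.03,f_stop=10)); hold(.1)
print(where(),Rr.T@(np.array(read_contact_force())-f0),read_width(),read_time_s())
E
```

```text
[  0.07484278 -50.37117383  22.33806794] [-0.28945188  0.65484975 -2.56615332]
True
[ -0.08982133 -49.80099007   0.75624905] [ 1.85957079  2.18378199 12.51293708] 0.12658120554655014 8.025
```

```bash
python3 - 2>/dev/null <<'E'
from h import *
p,e=place(-.050,.0008); movel(p,e,v=.03); hold(.2); f0=np.array(read_contact_force()); print(where(),Rr.T@f0)
p,e=place(-.030,.0008); print(movel(p,e,v=.02,f_stop=9)); hold(.1)
w=where(); print(w,Rr.T@(np.array(read_contact_force())-f0),np.array(read_torque()),read_width(),read_time_s())
c=[]
for n in('scene','top'):
    im,d=camera(n); np.savez(n+'3.npz',im=im,d=d)
    u,v=proj(n,T0-.03*Yr)[0].astype(int); c.append(cv2.resize(im[v-30:v+30,u-40:u+40],(400,300),interpolation=cv2.INTER_CUBIC))
save('slid.png',np.hstack(c))
E
```

```text
[  0.07587008 -50.16660285   0.80315528] [-0.9930539  -0.24373555  2.94042938]
True
[ 1.52729189e-04 -3.92100486e+01  1.03128695e+00] [ 0.78898439 -2.20420007 -4.33405753] [-0.62179645 -0.20759379 -0.34351696] 0.12511475600455732 9.2333
```

View pics/slid.png

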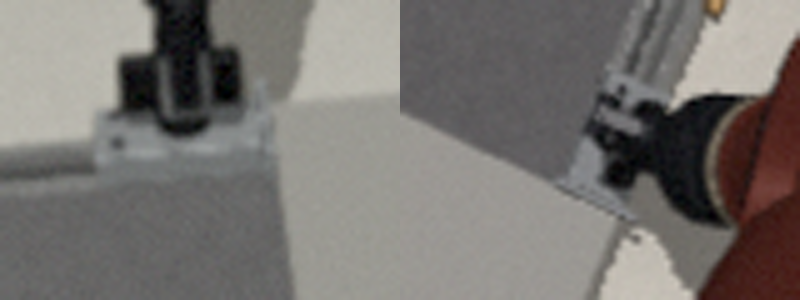

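Both views show the block down on the strut with the fence on the blank's edge (scene (272,145), top (600,200)). The contact y of −39.2 mm matches the expected −40. Turning the lever now.

```bash
python3 - 2>/dev/null <<'E'
from h import *
f0=np.array(read_contact_force()); t0=np.array(read_torque())
for th in list(range(15,91,15))+[92]:
    move_pose(*place(-.0390,.0006,0,th)); 
    print(th,where(th).round(2),(Rr.T@np.array(read_contact_force())).round(1),(Rr.T@(np.array(read_torque())-t0)).round(3),round(read_width(),3))
print(read_time_s())
E
```

```text
15 [ -0.13 -39.46   0.85] [-1.6 -3.3  2. ] [-0.324  0.403 -0.01 ] 0.129
30 [ -0.16 -39.42   0.82] [-3.  -3.7  2.6] [-0.305  0.566  0.038] 0.128
45 [ -0.17 -39.41   0.84] [-2.6 -4.4  3. ] [-0.284  0.62  -0.003] 0.13
60 [ -0.23 -39.34   0.83] [-2.2 -3.9  3.4] [-0.254  0.578 -0.025] 0.128
75 [ -0.23 -39.28   0.83] [-3.5 -4.4  3.8] [-0.252  0.602 -0.004] 0.13
90 [ -0.24 -39.21   0.81] [-3.2 -2.7  3.9] [-0.237  0.546 -0.009] 0.123
92 [ -0.54 -39.51   0.86] [-5.3 -3.7  3.7] [-0.492  1.161  0.341] 0.128
11.7333
```

Moment rises at 92° (0.34 N m), so the end stop is reached. I'll ease back slightly, nudge against the blank, and release.

```bash
python3 - 2>/dev/null <<'E'
from h import *
move_pose(*place(-.0390,.0008,0,90.7)); hold(.2)
print(where(90.7).round(2),(Rr.T@np.array(read_contact_force())).round(1),(Rr.T@np.array(read_torque())).round(3))
p,e=place(-.036,.0008,0,90.7); print(movel(p,e,v=.015,f_stop=6)); hold(.1)
w=where(90.7); print(w.round(2),(Rr.T@np.array(read_contact_force())).round(1),(Rr.T@np.array(read_torque())).round(3))
gripper_to(0.6); print('w',read_width(),(Rr.T@np.array(read_contact_force())).round(1))
p,e=place(-.039,.10,0,90.7); print(movel(p,e,v=.12,f_stop=10)); print(read_contact_force())
move_pose([.45,-.25,.35],eul(rz(0)@M(1)).tolist()); hold(.3)
print(read_time_s())
c=[]
for n in('scene','top'):
    im,d=camera(n); save(n+'4.png',im); np.savez(n+'4.npz',im=im,d=d)
    u,v=proj(n,T0-.03*Yr)[0].astype(int); c.append(cv2.resize(im[v-30:v+30,u-40:u+40],(400,300),interpolation=cv2.INTER_CUBIC))
save('done.png',np.hstack(c))
E
```

```text
[ -0.1  -39.25   0.86] [-3.  -3.9  1.3] [-0.983  1.054  0.248]
True
[ -0.3  -39.11   0.98] [-0.7 -1.7 -0.9] [-0.516  0.493  0.03 ]
w 0.6016841905840871 [-0.3 -0.5  1.1]
False
[-0.20964597 -0.44947359 -0.12966665]
15.3667
```

View pics/done.png

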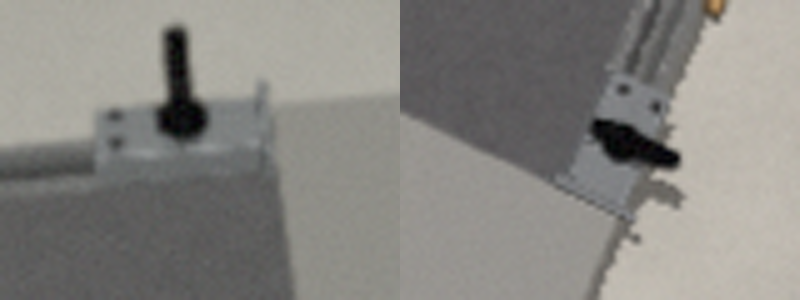

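View pics/top4.png

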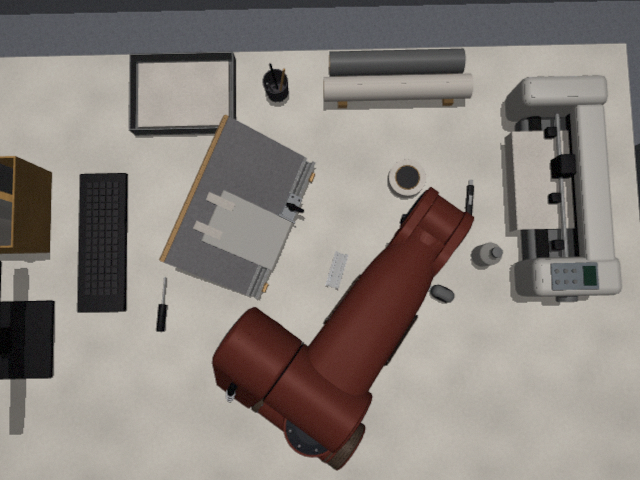

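The done crops show the block flat on the strut, its fence on the blank's edge (scene (270,140), top (600,200)), and the lever across the slot. The full top view shows the tape, knife, spray bottle, tape measure, offcut and hex driver where they were; the squeegee at about (372,292) is under the arm's silhouette there.

```bash
python3 - 2>/dev/null <<'E'
from h import *
a,b=np.load('scene0.npz')['im'].astype(int),np.load('scene4.npz')['im'].astype(int)
print('squeegee diff (scene)',abs(a-b)[178:204,318:362].mean())
hand_in(); print(read_time_s(),read_contact_force())
E
```

```text
squeegee diff (scene) 44.997668997668995
the job is handed in; nothing more can be done
the job is handed in; nothing more can be done
```

View pics/scene4.png

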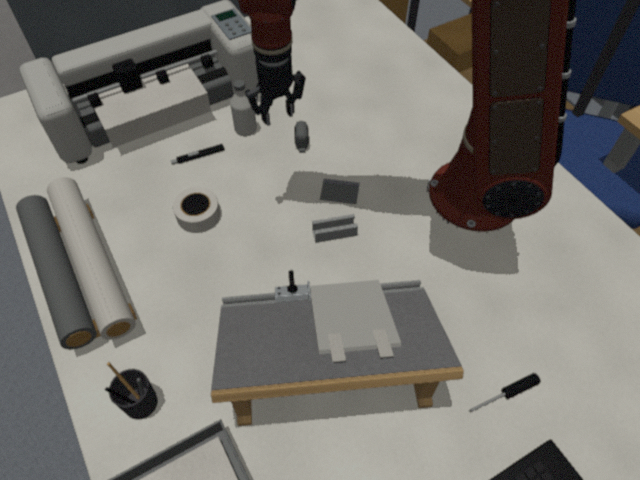

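The slide stop is set in the strut, fence against the blank's right-hand edge, and its lever is turned clockwise to the end stop. I released it, moved the arm clear and handed the job in just after 15.4 s.

**What I did:** I picked the stop up by its lever and lowered it square into the slot. I slid it along until the fence touched the blank and turned the lever. Then I eased back about 1°, nudged the stop against the blank and let go.

**What the checks showed:**
- **Seating:** the block came to rest 0.8 mm above my estimate of the strut's face, with 12.5 N of push. That is far below the 12–16 mm it would show if the lugs were standing on the lips.
- **Fence:** contact came at −39.2 mm along the slot, against −40 mm expected. The pictures after release show no gap.
- **Lever:** the moment rose by about 0.34 N m between 90° and 92°, so it reached its end stop. I estimate it was left within about 1.5° of a full quarter turn, but I did not measure that angle afterwards.
- **Other items:** in the last scene view everything else is where it started. A pixel comparison of the squeegee's area, run just before hand-in, showed a large difference (45). The picture, which I looked at only afterwards, shows the arm's shadow over the squeegee and the squeegee itself in its original place.

**Disagreements:** the two cameras differed by about 2–3 mm on the slot position. The stop was also gripped about 3 mm off-centre along the lever, which I corrected for before lowering it.

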